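# Slide out the loading board and hold it for a colleague

### The job

Slide the station's guard door fully open, then slide the loading board, with its tube rack riding on it, out through the doorway along the deck until the red line across the board lies right above the deck's black front edge. More than half of the board's weight then hangs in the air and it would tip, so finish while still holding the board with the gripper, level and still; do not let go. Do not lift the board off the deck, keep the rack standing on it, leave the door open and do not disturb the other things on the bench.

Things in the scene. Friction and masses are not known exactly. Their poses are not given: they have to be found in the camera images.
- station: Fixed white block (deck) 340 long, 150 wide, 90 high, open on top, with clear walls (6 thick, tops 125 above the bench) at both sides and the back; inner width 138. Origin on the bench below the middle of the deck's front edge (black strip). Local +x runs from that edge back over the deck, y across, z up. The board slides out along -x, roughly to the robot's right (within about 17 degrees).
- door (a joint): Guard door: clear blue panel 142 wide, orange top rail 142 above the bench, on an aluminium track (top at 72) in front of the deck's edge (door plane at station x = -13). Slides along station -y, roughly away from the robot. 0 m = closed, centred on the doorway; 0.145 = fully open, at its stop; starts between 0 and 0.03. Friction about 1.2 N, stays where left.
- door_knob (a point): Centre of the top face of the orange upright grip on the door, 192 above the bench. The grip is a post 16 (across the door, station x) by 24 (along the track, station y) and stands 50 above the door's rail; moves with the door.
- board: Loading board, loose on the deck: light wood, 280 long, 100 wide, 12 thick, 0.3 to 0.42 kg. Origin at the centre of its underside. Local x along its length, nearly parallel to the station's x: front end at x = -140, tail at +140; z up. It starts wholly behind the door, with about 19 free to each side wall when centred.
- board_line (a point): Middle of the red line (6 wide, across the whole board) on the board's top face, at board x = +20, that is 160 behind the board's front end, 12 above its underside. The goal is reached when its x in the station's frame is 0.
- board_knob (a point): Centre of the top face of the black upright grip fixed on the board's tail: a square post 22 by 22, 68 high above the board's top face, at board x = +110, y = 0. Its top is 170 above the bench with the board on the deck. With the red line at the front edge it is still 90 behind the edge, so holding it keeps the board from tipping.
- rack: Blue tube rack with six capped tubes standing loose on the board's front half, 56 (along the board) by 80 by 70 high, 0.2 to 0.35 kg; origin at the centre of its underside, about at board x = -80. It rides along by friction.
- jar: Bystander: brown glass jar with red lid, diameter 56, height 85, standing on the bench in front of the station beside the doorway, on the far side from the robot; origin under its centre.
- mug: Bystander: white mug, diameter 80, height 90, on the bench behind the opened door's place, on the far side of the station; origin under its centre.
- bottle: Bystander: white bottle with blue cap, diameter 66, height 160, at the right of the bench; origin under its centre.
- spare_rack: Bystander: yellow tube rack with capped tubes, 56 by 80 by 70 high, at the far right of the bench; origin under its centre.
- driver: Bystander: red-handled screwdriver lying on the bench at the right; origin under it.
There are look-alikes about, which are no part of the job. There is more than one size of the rack; the job needs the largest.

How it is judged:
By the outcome, as a careful person would: the job done as asked, in the order asked, and still so for the second after the job is handed in, while the arm keeps its last pose, push and grip.
It also fails if it takes over 51 s, if anything falls off the work surface, if the arm or the gripper's body presses on something with over 40 N, if the wrist force passes 120 N, or if a joint passes its speed limit or range.

### The arm

A 7-joint arm with a two-finger parallel gripper is mounted at the origin on the work surface. World frame = base frame: x ahead of the robot, y to its left, z up, the work surface at z = 0. Lengths are in m, angles in rad, forces in N, time in s.
With the tool pointing down it reaches from about 0.35 to 0.9 m from the base axis. Payload 8.1 kg.
Tool frame: the origin (TCP) lies on the mounting face of the last link; the fingertips stand 173 mm ahead of it and the grasp point (between the pads) lies 155 mm ahead of it; z points along the fingers, y is the line along which they close (so a half turn about z gives the same grasp; the last joint's range is limited). The gripper opens to 85 mm and grips with 20 to 120 N. Pads are 22 mm wide; open, the fingers measure 114 mm over their backs; the gripper's body (76 mm by 85 mm) begins 54 mm behind the grasp point. The pads swing forward as they close: fully open they stand 13 mm farther back than shut.
Start: joints at [-1.27, 0.434, 0.025, 1.573, -0.012, 1.134, -0.075], TCP at [0.246, 0.575, 0.405] pointing down, gripper open.
Joint ranges: [-2.62, 2.62], [-0.44, 2.09], [-1.27, 1.32], [0.08, 2.57], [-1.32, 4.46], [0.12, 2], [-2.74, 2.74]. Speed limits (rad/s): [2.22, 2.22, 3.01, 3.01, 3.14, 3.14, 3.14].

### API

Orientations are given as a unit quaternion [w, x, y, z].
In Python, from workcell import arm gives the robot as it stands.
- The arm moves only by the tool send_rows, never from a script. Its argument "steps" is a list of rows, each a list of 3 entries, a list of its own where there are three numbers: the finger opening in mm, from 0 to 85.4, then the shift along the world's x, y, z in mm, then the turn about the world's z in degrees. A call has 1 to 20 rows; each row is the pose to reach, as a shift and turn from the pose commanded when the call began; what a row does not reach only later rows make up. A row lasts 1/8 s, in which the tool goes at most 62.5 mm and 10.7 degrees, less where a joint would pass 70% of its speed; a pose out of reach is approached as far as the arm can. A call with a gripper value outside its range is refused whole. The fingers move at their own pace and stop on an object; "squeeze" is the grip in N (left out, the last holds). Time passes only in rows, so rows that repeat a pose let the fingers close. It gives the time, the measured TCP pose, the force, the opening and the grip force at its end, in the units of the state.
- arm.get_obs(): the state, without advancing time (a new reading comes with each control period).
- arm.camera(name): name is "side" or "top" or "wrist"; returns a dict with "pixels" (480x640x3 uint8, blue, green, red), "fx", "fy", "cx", "cy" (pixels), "T" (4x4, takes a point from camera to world coordinates). Camera axes: x right, y down, z forward; pixel columns grow to the right and rows downward; lengths in m; the calibration is good to about 2 mm. A picture is of the moment at which its call begins. There is no depth.
- arm.hand_in(): hands the job in; it is judged then, once.
The state is a dict: "time_s": time; "joints": joint angles; "qd": joint speeds; "joint_torque": joint torques, N m; "tcp_pos": TCP position; "tool_rot": TCP orientation; "ft_force": force on the tool from outside, world axes, zero at the start; "wrist_torque": the same for the moment, N m; "width": finger opening in m; "grasp_force": force on a finger pad.
Only numpy, scipy, OpenCV 4.12 (cv2) and the standard library are available. Lean on these libraries where they do the work, as an engineer would, in place of code of your own. Each camera call takes 0.05 s, during which the arm holds its last target. There are 200 camera calls.

## Working session

There is one attempt and no reset: what is moved stays moved. The work goes in short steps, Python scripts to look and compute and a tool call to move; the robot and the scene stay as the last step left them, time stands still between calls to the robot, and variables do not carry over. Pictures are saved under pics/ and viewed, at most 10 in all, crops included, and the job is handed in when it is done.

Besides the shell and the picture viewer there is one more tool, called as a command line: name --argument value ..., lists and objects as JSON in quotes. send_rows: Moves the arm, as the interface text tells. Its arguments: {"type":"object","properties":{"steps":{"type":"array","items":{"type":"array"}},"squeeze":{"type":"number"}},"required":["steps"]}

```bash
mkdir -p pics; cat > h.py <<'E'
import numpy as np, cv2, json
from workcell import arm
def snap(n,f):
    c=arm.camera(n); cv2.imwrite(f'pics/{f}.png',c['pixels'])
    np.savez(f'pics/{f}.npz',K=[c['fx'],c['fy'],c['cx'],c['cy']],T=c['T']); return c
def ray(f,u,v):
    d=np.load(f'pics/{f}.npz'); fx,fy,cx,cy=d['K']; T=d['T']
    r=T[:3,:3]@np.array([(u-cx)/fx,(v-cy)/fy,1]); return T[:3,3],r/np.linalg.norm(r)
def atz(f,u,v,z):
    o,r=ray(f,u,v); return o+r*(z-o[2])/r[2]
def tri(*obs):
    A=np.zeros((3,3));b=np.zeros(3)
    for f,u,v in obs:
        o,r=ray(f,u,v);P=np.eye(3)-np.outer(r,r);A+=P;b+=P@o
    p=np.linalg.solve(A,b)
    res=[np.linalg.norm((np.eye(3)-np.outer(r,r))@(p-o)) for o,r in (ray(*x) for x in obs)]
    return p,res
def proj(f,p):
    d=np.load(f'pics/{f}.npz'); fx,fy,cx,cy=d['K']; T=d['T']
    q=T[:3,:3].T@(np.array(p)-T[:3,3]); return q[0]/q[2]*fx+cx,q[1]/q[2]*fy+cy
E
python3 - <<'E'
from h import *
snap('top','top0');snap('side','side0')
o=arm.get_obs();print({k:np.round(o[k],3).tolist() for k in('time_s','tcp_pos','tool_rot','ft_force','width')})
for f in('top0','side0'):print(np.load(f'pics/{f}.npz')['T'].round(3),np.load(f'pics/{f}.npz')['K'])
E
```

```text
{'time_s': 0.1, 'tcp_pos': [0.246, 0.575, 0.404], 'tool_rot': [-0.0, 0.201, 0.98, -0.001], 'ft_force': [-0.148, -0.811, -0.531], 'width': 0.086}
[[ 0.017 -0.997  0.079  0.425]
 [-1.    -0.016  0.005 -0.061]
 [-0.004 -0.079 -0.997  1.466]
 [ 0.     0.     0.     1.   ]] [603.23072257 603.23072257 327.72741617 238.51362657]
[[ 0.973 -0.119  0.197  0.37 ]
 [-0.23  -0.537  0.812 -0.755]
 [ 0.009 -0.835 -0.55   0.599]
 [ 0.     0.     0.     1.   ]] [470.40769902 470.40769902 316.83329597 239.08835035]
```

View pics/top0.png

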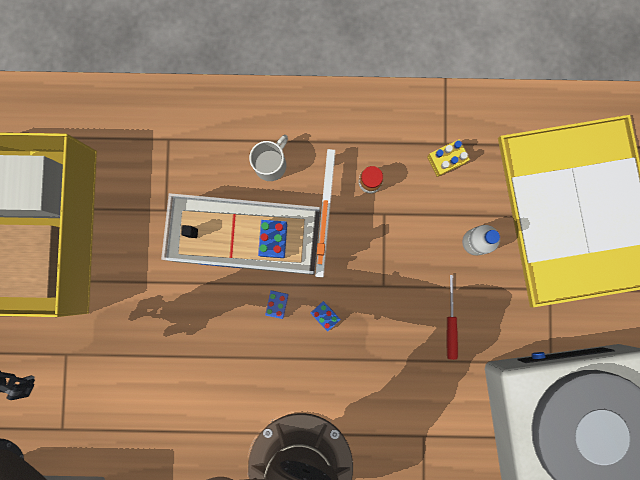

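View pics/side0.png

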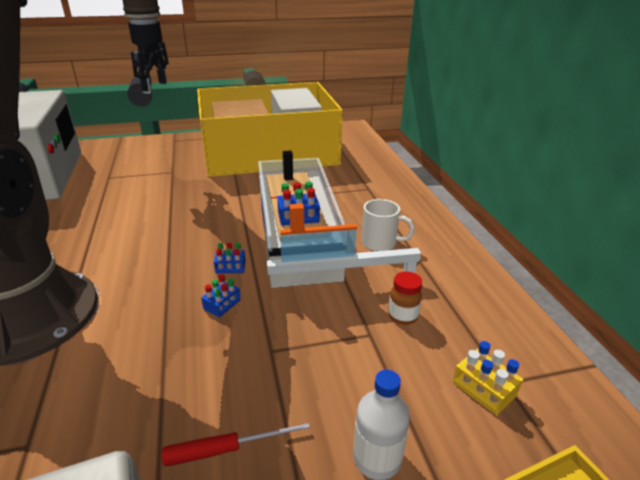

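The top view shows the board with its rack in the station: black knob near (189,231), red line near x=233, orange door grip near (321,249). In the side view the door grip top is near (297,206) and the black knob top near (288,152). Next, enlarged crops.

```bash
python3 - <<'E'
import cv2
a=cv2.imread('pics/top0.png')[140:290,150:350];cv2.imwrite('pics/c1.png',cv2.resize(a,None,fx=4,fy=4,interpolation=2))
a=cv2.imread('pics/side0.png')[140:290,250:430];cv2.imwrite('pics/c2.png',cv2.resize(a,None,fx=4,fy=4,interpolation=2))
E
```

```text
(no output)
```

View pics/c1.png

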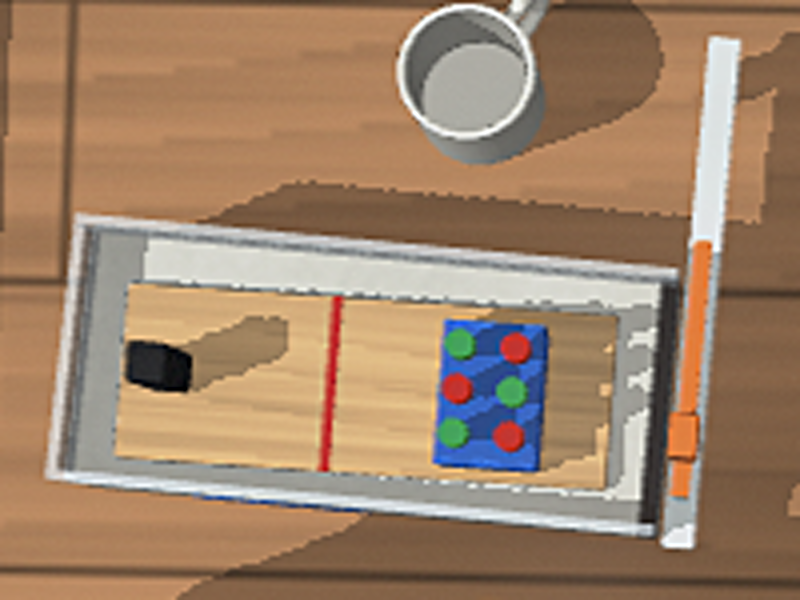

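View pics/c2.png

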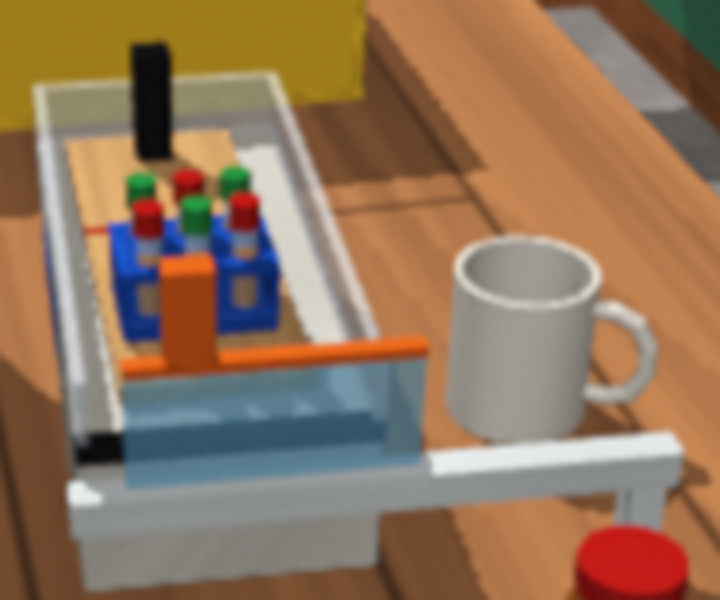

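```bash
python3 - <<'E'
from h import *
np.set_printoptions(precision=4,suppress=True)
t=lambda x,y:('top0',150+x/4,140+y/4)
s=lambda x,y:('side0',250+x/4,140+y/4)
print('doorknob',tri(t(683.5,435),s(188,265)))
print('boardknob',tri(t(147,364),s(151,47)))
for n,p,z in[('line far',(337,298),.102),('line near',(324,469),.102),('brd FL',(617,316),.102),('brd FR',(606,487),.102),('brd TL',(130,284),.102),('brd TR',(116,457),.102),
 ('edge far',(677,285),.09),('edge near',(655,527),.09),('wall far back',(80,217),.125),('wall far front',(680,272),.125),('wall near back',(50,478),.125),('wall near front',(655,535),.125),('rail far',(703,242),.142),('rail near',(680,496),.142)]:
  print(n,atz(*t(*p),z))
E
```

```text
doorknob (array([ 0.5061, -0.0409,  0.1904]), [np.float64(0.0011542153617546383), np.float64(0.0011542153617544997)])
boardknob (array([0.5415, 0.2496, 0.1705]), [np.float64(0.0017334442509298364), np.float64(0.0017334442509299986)])
line far [0.5853 0.1593 0.102 ]
line near [0.4878 0.1638 0.102 ]
brd FL [ 0.5776 -0.0003  0.102 ]
brd FR [0.4803 0.004  0.102 ]
brd TL [0.5914 0.2775 0.102 ]
brd TR [0.4927 0.2819 0.102 ]
edge far [ 0.5974 -0.0339  0.09  ]
edge near [ 0.4584 -0.0238  0.09  ]
wall far back [0.626  0.3013 0.125 ]
wall far front [ 0.6004 -0.0361  0.125 ]
wall near back [0.4792 0.3125 0.125 ]
wall near front [ 0.4532 -0.0249  0.125 ]
rail far [ 0.6151 -0.0489  0.142 ]
rail near [ 0.4744 -0.0387  0.142 ]
```

Heights agree with the text (190 and 170). Station +x points at world yaw 85.7°, the line has about 192 mm to go, and the door about 126 mm. First move: above the door grip.

send_rows --steps '[[85,[10,-25,0],2],[85,[30,-70,0],4],[85,[50,-120,0],6],[85,[72,-170,0],8],[85,[93,-220,0],10],[85,[114,-270,0],12],[85,[135,-320,0],14],[85,[156,-370,0],16],[85,[177,-420,0],18],[85,[198,-470,0],19],[85,[220,-520,0],19],[85,[240,-570,0],19],[85,[255,-605,0],19],[85,[260,-616,0],19],[85,[260,-616,0],19],[85,[260,-616,0],19]]' --squeeze 40

```text
time_s: 2.1
tcp_pos: [0.5053, -0.0398, 0.4045]
tool_rot: [-0.0, 0.035, 0.999, 0.0]
ft_force: [0.7, 0.1, -0.2]
width: 0.0851
grasp_force: 0.0
```

```bash
python3 - <<'E'
from h import *
snap('wrist','w1')
o=arm.get_obs();print({k:np.round(o[k],3).tolist() for k in('time_s','joints','tcp_pos','tool_rot','ft_force','width')})
print(proj('w1',[.5061,-.0409,.192]))
E
```

```text
{'time_s': 2.15, 'joints': [-0.296, 0.243, 0.332, 1.877, -0.092, 1.037, 1.575], 'tcp_pos': [0.505, -0.04, 0.405], 'tool_rot': [-0.0, 0.035, 0.999, 0.0], 'ft_force': [-0.246, 0.412, -0.747], 'width': 0.085}
(np.float64(319.737284154038), np.float64(274.07677869003425))
```

View pics/w1.png

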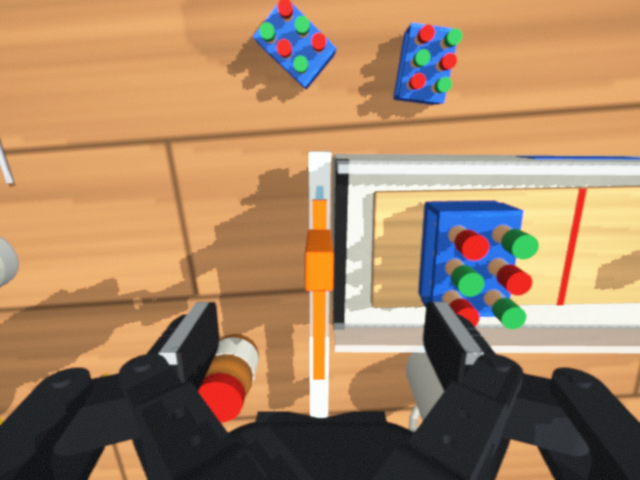

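The wrist picture shows the orange grip top at about (319,275), 1 px from my projection. I'll descend with a narrower opening, clear of the rack, and grasp.

send_rows --steps '[[50,[1,-1,0],0],[50,[1,-1,-15],0],[50,[1,-1,-35],0],[50,[1,-1,-55],0],[50,[1,-1,-70],0],[50,[1,-1,-77],0],[50,[1,-1,-77],0],[0,[1,-1,-77],0],[0,[1,-1,-77],0],[0,[1,-1,-77],0],[0,[1,-1,-77],0]]' --squeeze 30

```text
time_s: 3.52
tcp_pos: [0.507, -0.0413, 0.3284]
tool_rot: [0.001, 0.036, 0.999, 0.001]
ft_force: [-1.0, 5.7, 3.9]
width: 0.0158
grasp_force: 32.5
```

send_rows --steps '[[0,[5,0,0],0],[0,[15,-1,0],0],[0,[30,-2,0],0],[0,[45,-3,0],0],[0,[60,-4,0],0],[0,[75,-6,0],0],[0,[90,-7,0],0],[0,[102,-8,0],0],[0,[110,-8,0],0],[0,[116,-9,0],0],[0,[120,-9,0],0],[0,[120,-9,0],0]]'

```text
time_s: 5.03
tcp_pos: [0.6276, -0.0503, 0.3285]
tool_rot: [0.001, 0.036, 0.999, 0.001]
ft_force: [1.0, 5.4, 5.3]
width: 0.0155
grasp_force: 32.6
```

send_rows --steps '[[0,[2,0,0],0],[0,[4,0,0],0],[0,[4,0,0],0]]'

```text
time_s: 5.4
tcp_pos: [0.6312, -0.0506, 0.3285]
tool_rot: [0.001, 0.036, 0.999, 0.0]
ft_force: [1.5, 4.6, 6.3]
width: 0.0153
grasp_force: 32.8
```

send_rows --steps '[[0,[2,0,0],0],[0,[4,0,0],0],[0,[4,0,0],0]]'

```text
time_s: 5.78
tcp_pos: [0.6339, -0.0508, 0.3285]
tool_rot: [-0.001, 0.036, 0.999, 0.001]
ft_force: [-8.1, 5.0, 11.8]
width: 0.016
grasp_force: 33.6
```

Stop reached (8 N reaction). Release, rise, and go above the board grip.

send_rows --steps '[[50,[0,0,0],0],[50,[0,0,0],0],[50,[0,0,0],0],[50,[0,0,20],0],[50,[0,0,50],0],[50,[0,0,77],0],[50,[-8,25,80],1],[60,[-22,70,80],1],[60,[-37,120,80],1],[60,[-53,170,80],1],[60,[-68,220,80],1],[60,[-82,265,80],1],[60,[-90,290,80],1],[60,[-93,300,80],1],[60,[-93,300,80],1],[60,[-93,300,80],1]]'

```text
time_s: 7.78
tcp_pos: [0.5423, 0.247, 0.4077]
tool_rot: [0.0, 0.029, 1.0, -0.0]
ft_force: [0.4, -0.6, -1.2]
width: 0.0601
grasp_force: 0.0
```

```bash
python3 - <<'E'
from h import *
snap('wrist','w2');snap('top','t2')
o=arm.get_obs();print({k:np.round(o[k],3).tolist() for k in('time_s','joints','tcp_pos','tool_rot','ft_force','width')})
print(proj('w2',[.5415,.2496,.1705]))
for x in (-.011,.011):
  for y in(-.011,.011): print(np.round(proj('w2',[.5415+x,.2496+y,.170])))
E
```

```text
{'time_s': 7.875, 'joints': [-0.701, 0.386, 0.255, 1.658, -0.106, 1.11, 1.098], 'tcp_pos': [0.542, 0.247, 0.408], 'tool_rot': [0.0, 0.029, 1.0, -0.0], 'ft_force': [-0.317, 0.452, 0.4], 'width': 0.06}
(np.float64(326.14773525407975), np.float64(255.41658481983572))
[307. 239.]
[343. 237.]
[310. 273.]
[345. 271.]
```

View pics/w2.png

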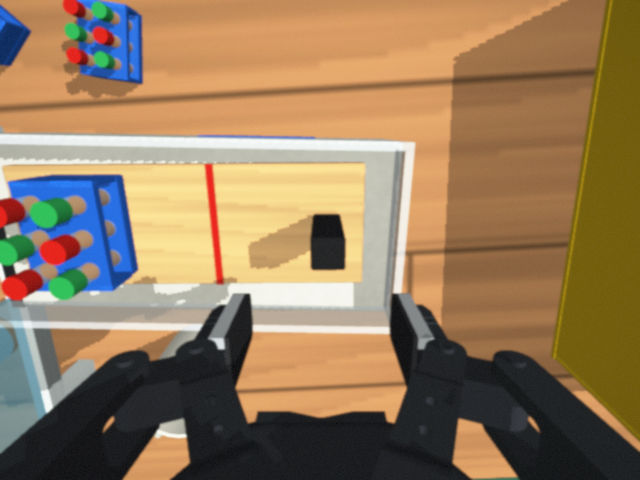

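The grip top sits at about (328,254), within 2 px of the projection. Descend and grasp.

send_rows --steps '[[60,[-2,3,-10],0],[60,[-2,3,-35],0],[60,[-2,3,-60],0],[60,[-2,3,-85],0],[60,[-2,3,-98],0],[60,[-2,3,-103],0],[60,[-2,3,-103],0],[0,[-2,3,-103],0],[0,[-2,3,-103],0],[0,[-2,3,-103],0],[0,[-2,3,-103],0]]' --squeeze 60

```text
time_s: 9.25
tcp_pos: [0.5399, 0.2518, 0.3055]
tool_rot: [0.001, 0.027, 1.0, 0.0]
ft_force: [-0.7, -1.2, 5.6]
width: 0.0212
grasp_force: 60.2
```

```bash
python3 - <<'E'
from h import *
snap('top','t3')
o=arm.get_obs();print({k:np.round(o[k],3).tolist() for k in('time_s','tcp_pos','tool_rot','ft_force','wrist_torque','width','grasp_force')})
E
```

```text
{'time_s': 9.3, 'tcp_pos': [0.54, 0.252, 0.306], 'tool_rot': [0.001, 0.027, 1.0, 0.0], 'ft_force': [-0.4, -0.411, 6.179], 'wrist_torque': [-0.236, 0.122, 0.058], 'width': 0.021, 'grasp_force': 60.245}
```

send_rows --steps '[[0,[0,-2,0],0],[0,[0,-6,0],0],[0,[-1,-13,0],0],[0,[-2,-22,0],0],[0,[-2,-32,0],0],[0,[-3,-42,0],0],[0,[-4,-52,0],0],[0,[-5,-62,0],0],[0,[-5,-72,0],0],[0,[-6,-82,0],0],[0,[-7,-92,0],0],[0,[-8,-102,0],0],[0,[-8,-112,0],0],[0,[-9,-122,0],0],[0,[-10,-132,0],0],[0,[-11,-140,0],0],[0,[-11,-146,0],0],[0,[-11,-149,0],0],[0,[-11,-150,0],0],[0,[-11,-150,0],0]]'

```text
time_s: 11.8
tcp_pos: [0.5289, 0.103, 0.3055]
tool_rot: [0.001, 0.027, 1.0, 0.001]
ft_force: [0.2, 5.1, 5.9]
width: 0.0212
grasp_force: 60.3
```

```bash
python3 - <<'E'
from h import *
a=snap('top','t4')['pixels'][150:300,170:370]; b=snap('side','s4')['pixels'][140:290,240:440]
cv2.imwrite('pics/c4.png',cv2.resize(np.hstack([a,b]),None,fx=2,fy=2,interpolation=2))
cv2.imwrite('pics/c4a.png',cv2.resize(a,None,fx=4,fy=4,interpolation=2))
o=arm.get_obs();print({k:np.round(o[k],3).tolist() for k in('time_s','tcp_pos','tool_rot','ft_force','wrist_torque','width','grasp_force')})
E
```

```text
{'time_s': 11.9, 'tcp_pos': [0.529, 0.103, 0.306], 'tool_rot': [0.001, 0.027, 1.0, 0.001], 'ft_force': [-0.457, 6.019, 6.058], 'wrist_torque': [0.703, 0.118, -0.118], 'width': 0.022, 'grasp_force': 60.323}
```

View pics/c4.png

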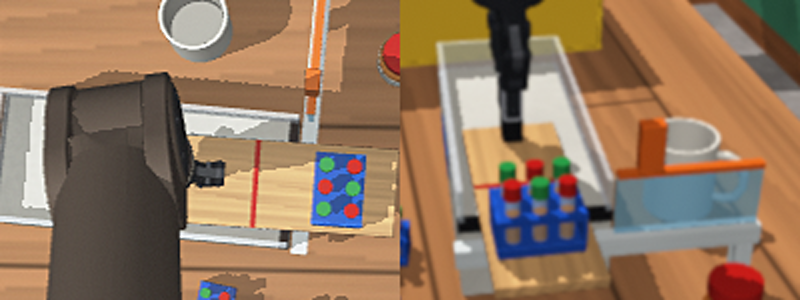

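The board is out through the doorway, rack upright, door open. I'll measure the remaining distance on an enlarged crop.

View pics/c4a.png

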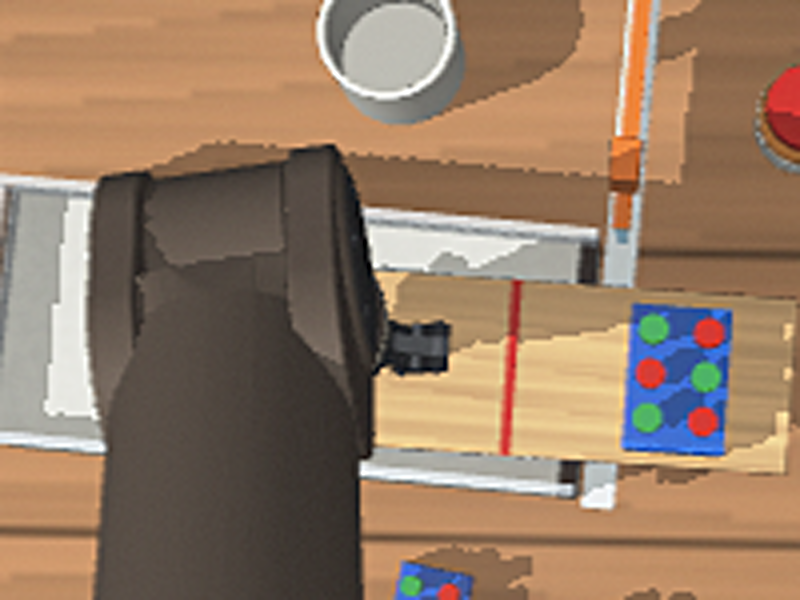

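```bash
python3 - <<'E'
from h import *
t=lambda x,y:('t4',170+x/4,150+y/4)
l=atz(*t(511,368),.102);a=atz(*t(597,255),.09);b=atz(*t(578,477),.09)
w1=atz(*t(599,238),.125);w2=atz(*t(577,493),.125)
u=np.array([.0757,.997]);
print(l,a,b,w1,w2);print('edge',(l-(a+b)/2)[:2]@u,'wall',(l-(w1+w2)/2)[:2]@u)
# black strip profile
im=cv2.imread('pics/t4.png').sum(2)
for r in (213,214,215,268,269,270): print(r,im[r,308:328])
print([im[r,290:304] for r in (235,240,245)])
E
```

```text
[0.52492519 0.01337399 0.102     ] [ 0.59165363 -0.03400367  0.09      ] [ 0.46414654 -0.0254471   0.09      ] [ 0.59702232 -0.03564683  0.125     ] [ 0.45427893 -0.02596784  0.125     ]
edge 0.042744881228034236 wall 0.043993861625586814
213 [493 496 493 500 506 520 456 222 121 141 132 186 174 448 568 569 568 570
 568 577]
214 [500 497 497 499 502 526 455 232 136 140 131 229 240 565 589 576 567 565
 568 578]
215 [500 501 505 499 502 524 374 178 124 137 132 226 276 561 588 572 572 565
 573 583]
268 [526 370 187 160 160 157 230 284 562 584 573 569 570 569 582 534 353 287
 298 292]
269 [518 369 180 144 156 144 215 271 556 582 568 567 565 565 576 534 336 269
 426 461]
270 [556 369 143  90 107 109 257 352 571 577 566 566 563 555 563 515 450 438
 445 441]
[array([447, 384, 388, 391, 389, 585, 569, 393, 304, 367, 402, 587, 615,
       608], dtype=uint64), array([577, 571, 569, 565, 564, 579, 433, 319, 294, 527, 545, 536, 534,
       535], dtype=uint64), array([581, 579, 581, 578, 585, 611, 413, 294, 423, 573, 581, 574, 575,
       571], dtype=uint64)]
```

About 43 mm to go.

send_rows --steps '[[0,[0,-2,0],0],[0,[0,-6,0],0],[0,[-1,-12,0],0],[0,[-1,-19,0],0],[0,[-2,-26,0],0],[0,[-3,-33,0],0],[0,[-3,-38,0],0],[0,[-3,-41,0],0],[0,[-3,-43,0],0],[0,[-3,-43,0],0],[0,[-3,-43,0],0]]'

```text
time_s: 13.28
tcp_pos: [0.5261, 0.0601, 0.3056]
tool_rot: [0.001, 0.027, 1.0, 0.001]
ft_force: [0.4, 5.7, 7.9]
width: 0.0211
grasp_force: 60.4
```

```bash
python3 - <<'E'
from h import *
a=snap('top','t5')['pixels'][200:280,280:380]; b=snap('side','s5')['pixels'][130:290,240:440]
cv2.imwrite('pics/c5.png',np.hstack([cv2.resize(a,(400,320),interpolation=2),cv2.resize(b,(400,320),interpolation=2)]))
o=arm.get_obs();print({k:np.round(o[k],4).tolist() for k in('time_s','tcp_pos','tool_rot','ft_force','wrist_torque','width','grasp_force')})
im=cv2.imread('pics/t5.png').astype(int); red=im[...,2]-(im[...,0]+im[...,1])/2
for r in (225,235,241,250,260):
  w=red[r,305:330].copy(); w[w<80]=0; print(r,(w*np.arange(305,330)).sum()/w.sum())
E
```

```text
{'time_s': 13.375, 'tcp_pos': [0.5261, 0.0602, 0.3056], 'tool_rot': [0.0011, 0.0268, 0.9996, 0.0012], 'ft_force': [0.9336, 5.8634, 7.3697], 'wrist_torque': [1.1017, 0.0733, -0.0512], 'width': 0.0215, 'grasp_force': 60.3986}
225 317.52073732718895
235 316.5284974093264
241 316.0807833537332
250 315.5151821862348
260 314.9707673568819
```

View pics/c5.png

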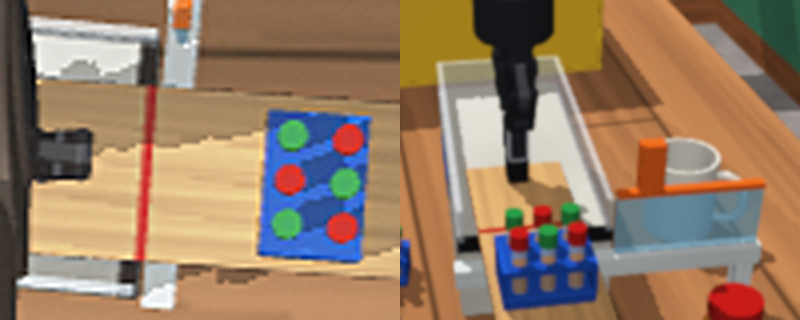

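The line sits above the edge to within about 0.5 mm. The board is held level, the rack is upright and the door is open.

```bash
python3 -c "
from workcell import arm
print(arm.get_obs()['qd']); print(arm.hand_in())"
```

```text
[-0.00227042  0.00054413  0.00097837  0.00045944  0.00173689 -0.00161947
 -0.00110766]
the job is handed in; nothing more can be done
None
```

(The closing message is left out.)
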